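# Mount and lock the grinding cup, then switch the grinder on

### The arm

A 6-joint arm with a two-finger parallel gripper is mounted at the origin on the work surface; the furniture and walls round the work are solid. World frame = base frame: x ahead of the robot, y to its left, z up, the work surface at z = 0. Lengths are in mm, angles in rad, forces in N, time in s.
With the tool pointing down it reaches from about 350 to 875 mm from the base axis. Payload 4.2 kg.
Tool frame: the origin (TCP) lies on the mounting face of the last link; the fingertips stand 173 mm ahead of it and the grasp point (between the pads) lies 155 mm ahead of it; z points along the fingers, y is the line along which they close (so a half turn about z gives the same grasp; the last joint's range is limited). The gripper opens to 85 mm and grips with 20 to 120 N. Pads are 22 mm wide; open, the fingers measure 114 mm over their backs; the gripper's body (76 mm by 85 mm) begins 54 mm behind the grasp point. The pads swing forward as they close: fully open they stand 13 mm farther back than shut.
Start: joints at [-1.086, 0.385, 0.008, 0, -1.194, -0.259], TCP at [139.947, -609.11, 404.712] pointing down, gripper open.
Joint ranges: [-3.14, 3.14], [-1.21, 2.06], [-1.07, 1.41], [-3.16, 2.05], [-2.99, -0.16], [-3.1, 3.1]. Speed limits (rad/s): [2.79, 2.79, 3.14, 3.14, 3.14, 3.14].

### API

Orientations are given as a unit quaternion [x, y, z, w].
In Python, from bench import arm gives the robot as it stands. The module is installed in compiled form; this text tells all that it offers.
- The arm moves only by the tool move_arm, never from a script. Its arguments are lists of equal length, an entry for each row: "fingers": the finger opening in mm, from 0 to 85.4; "travel": the shift along the tool's x, y, z in mm, a list of three; "dr": the turn, a rotation vector about the tool's x, y, z in rad, a list of three. A call has 1 to 10 rows; each row is the pose to reach, as a shift and turn from the pose commanded when the call began, along the tool's axes at that moment; what a row does not reach only later rows make up. A row lasts 1/10 s, in which the tool goes at most 50 mm and 8.59 degrees, less where a joint would pass 70% of its speed; a pose out of reach is approached as far as the arm can. A call with a gripper value outside its range is refused whole. The fingers move at their own pace and stop on an object; the grip force is fixed at half the most. Time passes only in rows, so rows that repeat a pose let the fingers close. It gives the time, the measured TCP pose, the force, the opening and the grip force at its end, in the units of the state.
- arm.read_state(): the state, without advancing time (a new reading comes with each control period).
- arm.get_image(name): name is "scene" or "top" or "wrist"; returns the picture (480x640x3 uint8, red, green, blue); there is no depth.
- arm.camera_model(name): a dict with "intrinsics" (3x3 intrinsics, pixels), "pose" (4x4, takes a point from camera to world coordinates). Camera axes: x right, y up, looking along -z (the intrinsics and any distortion apply to the point x, -y, -z); pixel columns grow to the right and rows downward; lengths in mm; the calibration is good to about 2 mm. The wrist camera is an equidistant fisheye: a pixel r from the principal point sees the ray r / f radians off the axis. A picture is of the moment at which its call begins: read the wrist's pose just before it. camera_model takes no time and is no camera call; for the wrist camera it gives the pose at the moment of the call.
- arm.job_done(): hands the job in; it is judged then, once.
The state is a dict: "clock": time; "joints": joint angles; "joint_vel": joint speeds; "joint_efforts": joint torques, N m; "position": TCP position; "ee_rot": TCP orientation; "contact_force": force on the tool from outside, world axes, zero at the start; "wrist_torque": the same for the moment, N m; "gripper_width": finger opening in mm; "grasp_force": force on a finger pad.
Only numpy, scipy, OpenCV 4.12 (cv2) and the standard library are available. Lean on these libraries where they do the work, as an engineer would, in place of code of your own. Each camera call takes 0.05 s, during which the arm holds its last target. There are 200 camera calls.

### The job

Fit the grinding cup to the spice grinder: set it upright in the socket with the ends of its orange bar at the two red dots, push it fully down against the spring, and turn it clockwise (seen from above) to the stop so that it stays locked with the bar at the black lines. Only once it is locked, throw the red switch lever fully over, away from its starting side. Leave the spice jar, the red-lidded jar and the garlic standing where they are.

Things in the scene. Friction and masses are not known exactly. Their poses are not given: they have to be found in the camera images.
- grinder: the spice grinder's motor base, fixed: low white box 112 (x) x 222 (y) x 36 mm high; origin at the centre of its underside, z up. On its top at local (0, +45) mm stands the round aluminium socket, at local (0, -62) mm the red switch lever
- socket (a point): centre of the socket's floor, 36 mm above the table, axes as the grinder's. The socket is a ring: outer radius 46, well radius 35, rim 15.5 mm above the floor. Inward tabs at the rim (inner radius 26, underside 10.5 mm above the floor) leave two facing slots, 19 mm wide, through which the cup's lugs pass; below the tabs the lugs can turn 50 deg clockwise to a stop
- red_dot (a point): one of the two red dots on the socket's rim (the other is across from it), each at a slot: radius 41 mm, in the direction +50 deg (counter-clockwise from above) from the grinder's x axis. The cup goes in with the ends of its bar and its lugs here
- black_line (a point): one of the two black lines on the socket's rim (the other is across from it): radius 41 mm, in the direction of the grinder's x axis. At the stop, locked, the cup's bar points here
- plunger (a joint): black spring plunger in the socket, m: 0 free (its top 6 mm above the floor), 0.0055 pressed in; about 5 N to start, 9 N at the bottom. It pushes the cup up: to turn it, hold the cup's underside less than 2.5 mm above the floor (at 0 to 1 mm best). Locked and released, the cup stands about 2.5 mm above the floor
- cup: the grinding cup, loose, 104 mm high, 0.2 to 0.4 kg. Black foot (radius 23, to z 18), clear body (radius 30), black lid (radius 31, top z 80), orange grip bar on it, 56 long (x) x 14 thick (y), z 80 to 104. Two orange lugs on the foot below the ends of the bar (along x): reach radius 32, 14 wide, z 2 to 8. Origin: centre of its underside; a half turn about z makes no difference
- cup_bar (a point): middle of the cup's orange grip bar, 92 mm above the cup's underside, axes as the cup's
- switch (a joint): red switch lever on the grinder, rad: 0 (off) leans to the grinder's -x, 1.0 (on) leans to its +x; 0.5 is upright; it swings about an axis along the grinder's y and stays where it is left. Starts at 0 to 0.2
- switch_tip (a point): centre of the tip of the red switch lever, a ball 26 mm across on a thin steel rod, 55 mm from the pivot; the pivot lies 58 mm above the table at local (0, -62) mm of the grinder, on a grey block whose top is 61 mm above the table
- spice_a: bystander: spice jar with a green cap, 46 mm wide, 106 mm high; origin: centre of its underside
- chilli_jar: bystander: jar with a red lid, 59 mm wide, 86 mm high; origin: centre of its underside
- garlic: bystander: garlic bulb, about 50 mm; origin at its underside
Mind the look-alikes: they are no part of the job. What is shaped like the cup but turquoise is not meant.

How it is judged:
By the outcome, as a careful person would: the job done as asked, in the order asked, and still so for the second after the job is handed in, with the robot touching nothing.
It also fails if it takes over 58 s, if anything falls off the work surface, if the arm or the gripper's body presses on something with over 40 N, if the wrist force passes 120 N, or if a joint passes its speed limit or range.

## Working session

There is one attempt and no reset: what is moved stays moved. The work goes in short steps, Python scripts to look and compute and a tool call to move; the robot and the scene stay as the last step left them, time stands still between calls to the robot, and variables do not carry over. Pictures are saved under pics/ and viewed, at most 10 in all, crops included, and the job is handed in when it is done.

Besides the shell and the picture viewer there is one more tool, called as name(argument=value, ...), one argument or row to a line, values as JSON. move_arm: Moves the arm, as the interface text tells. Its arguments: {"type":"object","properties":{"fingers":{"type":"array","items":{"type":"number"}},"travel":{"type":"array","items":{"type":"array","items":{"type":"number"}}},"dr":{"type":"array","items":{"type":"array","items":{"type":"number"}}}},"required":["fingers","travel","dr"]}

```bash
mkdir -p pics
python3 - <<'E'
from bench import arm
import cv2,numpy as np
s=arm.read_state();print({k:np.round(v,3).tolist() for k,v in s.items()})
for n in("scene","top"):
    im=arm.get_image(n);cv2.imwrite(f"pics/{n}0.png",im[:,:,::-1])
    c=arm.camera_model(n);print(n,np.round(c["intrinsics"],1).tolist(),np.round(c["pose"],3).tolist(),[k for k in c])
E
```

```text
{'clock': 0.0, 'joints': [-1.086, 0.386, 0.007, -0.001, -1.194, -0.259], 'joint_vel': [0.0, -0.0, -0.001, 0.001, 0.0, 0.001], 'joint_efforts': [0.001, -39.229, 18.84, 4.186, -0.005, 0.0], 'position': [139.9, -608.922, 403.616], 'ee_rot': [-0.113, 0.994, 0.001, -0.0], 'contact_force': [-0.891, -0.017, -0.357], 'wrist_torque': [0.004, 0.017, -0.014], 'grasp_force': 0.0, 'gripper_width': 85.342}
scene [[571.2, 0.0, 322.4], [0.0, 571.2, 241.2], [0.0, 0.0, 1.0]] [[0.946, -0.225, 0.235, 844.708], [0.325, 0.69, -0.647, -740.491], [-0.017, 0.688, 0.726, 942.594], [0.0, 0.0, 0.0, 1.0]] ['intrinsics', 'pose']
top [[489.2, 0.0, 318.1], [0.0, 489.2, 233.8], [0.0, 0.0, 1.0]] [[0.11, 0.964, -0.242, 378.202], [-0.994, 0.108, -0.02, 5.133], [0.006, 0.243, 0.97, 924.569], [0.0, 0.0, 0.0, 1.0]] ['intrinsics', 'pose']
```

View pics/scene0.png

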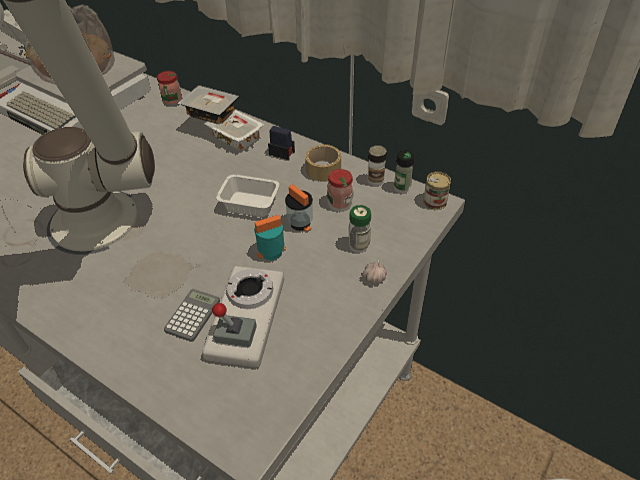

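View pics/top0.png

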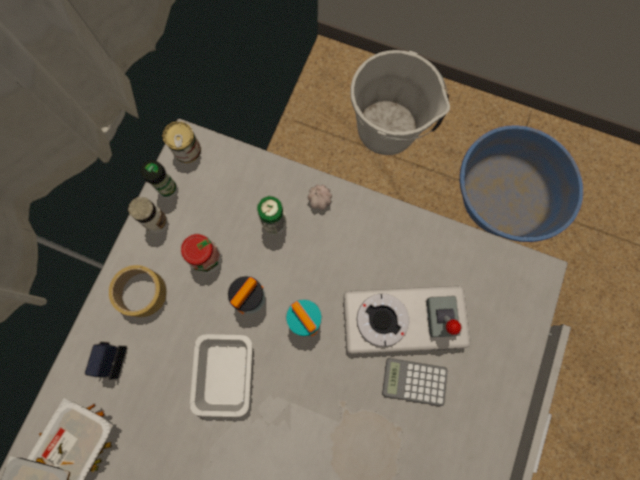

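Scene: the clear cup with black lid is at scene (299,208), top (245,294). The look-alike is turquoise, at scene (269,238), top (303,318). The grinder is at scene (245,315), top (405,320), with its lever ball at top (453,327). The close crop will check which cup is which.

```bash
cat > h.py <<'E'
from bench import arm
import cv2,numpy as np
from scipy.spatial.transform import Rotation as R
def rays(n,px,c=None):
    c=c or arm.camera_model(n);K=c["intrinsics"];P=np.array(c["pose"]);px=np.atleast_2d(px).astype(float)
    x=(px[:,0]-K[0][2])/K[0][0];y=(px[:,1]-K[1][2])/K[1][1]
    if n=="wrist":
        r=np.hypot(x,y)+1e-9;d=np.c_[np.sin(r)*x/r,-np.sin(r)*y/r,-np.cos(r)]
    else: d=np.c_[x,-y,-np.ones_like(x)]
    return P[:3,3],d@P[:3,:3].T
def onz(n,px,z,c=None):
    o,d=rays(n,px,c);return o+d*((z-o[2])/d[:,2])[:,None]
def tri(a,b):
    A=np.zeros((3,3));v=np.zeros(3)
    for o,d in(a,b):
        d=d[0]/np.linalg.norm(d[0]);M=np.eye(3)-np.outer(d,d);A+=M;v+=M@o
    return np.linalg.solve(A,v)
def mask(im,lo,hi):
    return cv2.inRange(cv2.cvtColor(im,cv2.COLOR_RGB2HSV),lo,hi)
def blobs(m,amin=8):
    n,l,s,c=cv2.connectedComponentsWithStats(m)
    return [(np.round(c[i],1).tolist(),int(s[i,4]),l==i) for i in range(1,n) if s[i,4]>=amin]
E
python3 - <<'E'
from h import *
t=cv2.imread("pics/top0.png")[:,:,::-1].copy()
for c,a,m in blobs(mask(t,(5,180,120),(18,255,255))):
    ys,xs=np.nonzero(m);p=onz("top",np.c_[xs,ys],104);q=p[:,:2]-p[:,:2].mean(0);w,v=np.linalg.eigh(q.T@q/len(q))
    print("orange",c,a,p.mean(0).round(),np.degrees(np.arctan2(v[1,1],v[0,1])).round(1),np.sqrt(w*12).round(1))
sc=cv2.imread("pics/scene0.png")[:,:,::-1].copy()
B={}
for n,im in(("top",t),("scene",sc)):
  for c,a,m in blobs(cv2.bitwise_or(mask(im,(0,150,90),(4,255,255)),mask(im,(174,150,90),(180,255,255))),4):
    print(n,"red",c,a,onz(n,c,51.5).round()[0,:2])
for n,im in(("top",t),("scene",sc)):
    m=mask(im,(0,0,170),(180,50,255))
    for c,a,mm in blobs(m,1500):
        r=cv2.minAreaRect(np.argwhere(mm)[:,::-1].astype(np.float32));p=onz(n,cv2.boxPoints(r),36)
        print(n,"white",c,a,p[:,:2].round().tolist(),p.mean(0).round())
a=cv2.resize(t[270:360,200:480],None,fx=2.8,fy=2.8,interpolation=2)
b=cv2.resize(sc[170:370,190:350],None,fx=1.7,fy=1.7,interpolation=2)
W=np.zeros((a.shape[0]+b.shape[0],800,3),np.uint8);W[:a.shape[0],:a.shape[1]]=a;W[a.shape[0]:,:b.shape[1]]=b
cv2.imwrite("pics/crop1.png",W[:,:,::-1]);print(W.shape)
c=arm.camera_model("wrist");print(np.round(c["intrinsics"],1).tolist(),np.round(c["pose"],3).tolist())
E
```

```text
orange [199.8, 246.0] 24 [539. 222. 104.] -137.9 [16.  19.1]
orange [242.8, 291.7] 295 [470. 137. 104.] 150.0 [15.1 54.2]
orange [303.1, 316.6] 241 [440.  32. 104.] -137.3 [12.1 53.3]
orange [99.7, 413.4] 11 [254. 333. 104.] 108.7 [4.5 5.7]
top red [195.2, 250.1] 614 [541. 243.]
top red [453.3, 326.5] 170 [ 456. -231.]
top red [59.7, 432.4] 35 [210. 414.]
top red [45.8, 453.1] 32 [176. 429.]
scene red [166.0, 76.2] 135 [-108.  551.]
scene red [169.5, 82.7] 6 [-80. 522.]
scene red [15.4, 86.2] 5 [-507.  369.]
scene red [3.0, 93.5] 14 [-516.  325.]
scene red [211.3, 93.6] 9 [ 64. 506.]
scene red [220.2, 96.0] 11 [ 94. 502.]
scene red [235.9, 116.6] 7 [181. 423.]
scene red [243.5, 120.7] 10 [208. 411.]
scene red [289.8, 151.5] 6 [376. 324.]
scene red [340.0, 176.5] 252 [527. 270.]
scene red [341.0, 187.0] 5 [541. 234.]
scene red [232.0, 296.2] 4 [ 435. -143.]
scene red [219.0, 309.0] 135 [ 424. -180.]
top white [399.8, 316.4] 3848 [[497.0, -38.0], [532.0, -252.0], [429.0, -262.0], [395.0, -54.0]] [ 463. -152.   36.]
top white [223.8, 374.9] 3262 [[260.0, 209.0], [396.0, 224.0], [402.0, 120.0], [265.0, 109.0]] [331. 165.  36.]
scene white [249.8, 320.1] 1860 [[432.0, -266.0], [381.0, -37.0], [503.0, -43.0], [537.0, -266.0]] [ 463. -153.   36.]
(592, 800, 3)
[[371.6, 0.0, 325.3], [0.0, 371.6, 235.0], [0.0, 0.0, 1.0]] [[-0.223, -0.928, -0.299, 62.925], [0.975, -0.212, -0.07, -626.204], [0.002, -0.307, 0.952, 372.671], [0.0, 0.0, 0.0, 1.0]]
```

View pics/crop1.png

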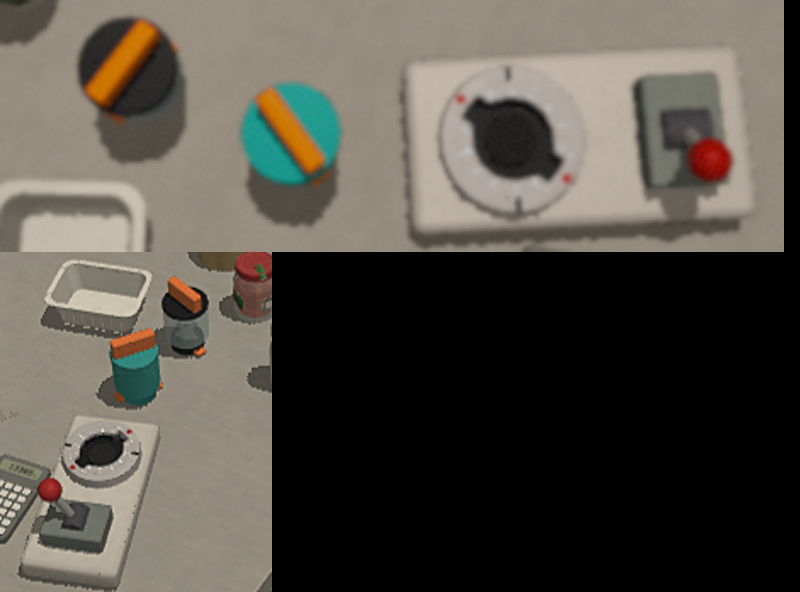

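The crop confirms it: the black lid and clear body at crop (128,65) is the cup, and the turquoise one at (291,133) is not. The grinder is on the right with its dots at (460,98) and (567,178). I'll start by moving over the socket for a close wrist view.

move_arm(
  fingers=[60,60,60,60,60,60,60,60,60,60],
  travel=[
    [-480,418,80],
    [-480,418,80],
    [-480,418,80],
    [-480,418,80],
    [-480,418,80],
    [-480,418,80],
    [-480,418,80],
    [-480,418,80],
    [-480,418,80],
    [-480,418,80],
  ],
  dr=[
    [0,0,0],
    [0,0,0],
    [0,0,0],
    [0,0,0],
    [0,0,0],
    [0,0,0],
    [0,0,0],
    [0,0,0],
    [0,0,0],
    [0,0,0],
  ],
)

```text
clock: 1.1
position: [432.3, -205.9, 342.1]
ee_rot: [-0.113, 0.994, 0.0, -0.0]
contact_force: [0.5, -0.5, -0.1]
gripper_width: 60.4
grasp_force: 0.0
```

```bash
cat >> h.py <<'E'
def go(xyz,yaw,s=None):
    "travel and dr to bring TCP to xyz, tool down, tool y axis at world angle yaw deg"
    s=s or arm.read_state();r=R.from_quat(s["ee_rot"]);a=np.radians(yaw)
    y=np.array([np.cos(a),np.sin(a),0]);z=np.array([0,0,-1.]);x=np.cross(y,z)
    t=r.inv().apply(np.array(xyz)-s["position"]);d=(r.inv()*R.from_matrix(np.c_[x,y,z])).as_rotvec()
    print("pos",np.round(s["position"],1),"yaw",np.degrees(np.arctan2(*r.as_matrix()[[1,0],1])).round(2),"tilt",np.degrees(r.as_matrix()[:2,2]).round(2),"travel",t.round(1),"dr",d.round(4))
E
python3 -c "
from h import *
go([514,-94,322],103);print(arm.read_state()['clock'])"
```

```text
pos [ 432.3 -205.9  342.1] yaw 102.95 tilt [-0.  0.] travel [-104.7   90.7   20.1] dr [ 0.0001 -0.0001 -0.0009]
1.1
```

move_arm(
  fingers=[60,60,60,60,60],
  travel=[
    [-105,91,18],
    [-105,91,18],
    [-105,91,18],
    [-105,91,18],
    [-105,91,18],
  ],
  dr=[
    [0,0,0],
    [0,0,0],
    [0,0,0],
    [0,0,0],
    [0,0,0],
  ],
)

```text
clock: 1.6
position: [513.8, -94.8, 323.6]
ee_rot: [-0.113, 0.994, 0.0, -0.001]
contact_force: [0.4, -0.2, -0.5]
gripper_width: 60.3
grasp_force: 0.0
```

Run:
```python
from h import *
go([514,-94,322],103)
c=arm.camera_model("wrist");np.save("c1.npy",c,allow_pickle=True)
im=arm.get_image("wrist");cv2.imwrite("pics/w1.png",im[:,:,::-1])
for c_,a,m in blobs(cv2.bitwise_or(mask(im,(0,130,90),(4,255,255)),mask(im,(174,130,90),(180,255,255))),4): print("red",c_,a,onz("wrist",c_,51.5,c).round(1)[0,:2])
for c_,a,m in blobs(mask(im,(5,180,120),(18,255,255)),30): print("or",c_,a,onz("wrist",c_,104,c).round(1)[0,:2])
```

```text
pos [513.8 -94.8 323.6] yaw 103.03 tilt [-0.11 -0.  ] travel [-0.4  0.7  1.6] dr [ 0.0004 -0.0018  0.0006]
red [130.1, 113.1] 1583 [ 455.5 -248.1]
red [281.1, 106.8] 58 [ 434.6 -141.7]
red [371.6, 193.1] 54 [476.7 -71.5]
red [633.0, 346.1] 146 [560.2 257. ]
red [628.2, 340.5] 4 [554.1 242. ]
red [635.9, 363.5] 57 [582.1 283.1]
or [479.5, 142.4] 122 [426.8 -30.2]
or [550.7, 196.1] 2335 [442.4  25.5]
or [623.1, 276.8] 1043 [478.2 118.8]
or [553.7, 252.4] 93 [474.8  42.7]
```

View pics/w1.png

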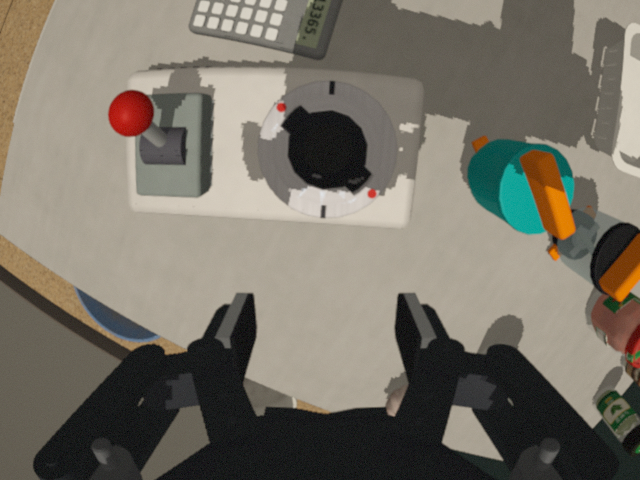

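The wrist view shows the socket at about (327,150). Its dots at (281,107) and (372,193) come out 81.9 mm apart, where 82 is expected. That gives the socket centre at (455.7,-106.6) and a grinder yaw of 9.05°. The lever leans to −x with its ball at (130,113). Next, the cup.

move_arm(
  fingers=[40,40,40,40,40,40,40,40,40,40],
  travel=[
    [35,277,0],
    [35,277,0],
    [35,277,0],
    [35,277,0],
    [35,277,0],
    [35,277,0],
    [35,277,0],
    [35,277,0],
    [35,277,0],
    [35,277,0],
  ],
  dr=[
    [0,0,-2.39],
    [0,0,-2.39],
    [0,0,-2.39],
    [0,0,-2.39],
    [0,0,-2.39],
    [0,0,-2.39],
    [0,0,-2.39],
    [0,0,-2.39],
    [0,0,-2.39],
    [0,0,-2.39],
  ],
)

```text
clock: 2.65
position: [417.2, 165.1, 324.6]
ee_rot: [0.761, -0.649, -0.0, -0.0]
contact_force: [-0.2, 0.2, -0.1]
gripper_width: 40.3
grasp_force: 0.0
```

```bash
python3 -c "
from h import *
go([418,167,322],240);print(arm.read_state()['joints'])"
```

```text
pos [417.2 165.1 324.6] yaw -170.87 tilt [0.01 0.01] travel [-1.7 -1.   2.6] dr [-2.000e-04  1.000e-04 -8.879e-01]
[ 7.40960613e-01  1.67448502e-01 -5.23135725e-01 -8.52906254e-05
 -8.80031676e-01 -5.81577896e-01]
```

move_arm(
  fingers=[40,40,40,40,40,40,40],
  travel=[
    [0,0,0],
    [0,0,0],
    [0,0,0],
    [0,0,0],
    [0,0,0],
    [0,0,0],
    [0,0,0],
  ],
  dr=[
    [0,0,-0.89],
    [0,0,-0.89],
    [0,0,-0.89],
    [0,0,-0.89],
    [0,0,-0.89],
    [0,0,-0.89],
    [0,0,-0.89],
  ],
)

```text
clock: 3.35
position: [417.3, 165.1, 324.6]
ee_rot: [0.965, -0.261, 0.0, -0.0]
contact_force: [-0.4, 0.1, -0.5]
gripper_width: 39.7
grasp_force: 0.0
```

Run:
```python
from h import *
s=arm.read_state();c=arm.camera_model("wrist");im=arm.get_image("wrist");cv2.imwrite("pics/w2.png",im[:,:,::-1])
go([418,167,322],240,s)
for c_,a,m in blobs(mask(im,(5,180,100),(18,255,255)),60):
    ys,xs=np.nonzero(m);p=onz("wrist",np.c_[xs,ys],104,c);r=cv2.minAreaRect(p[:,:2].astype(np.float32));bp=cv2.boxPoints(r)
    print("or",c_,a,p.mean(0).round(1)[:2],np.round(r[0],1),np.round(r[1],1),round(r[2],1))
```

```text
pos [417.3 165.1 324.6] yaw -120.26 tilt [0.   0.01] travel [-0.4 -2.   2.6] dr [-0.0002  0.     -0.0046]
or [502.0, 110.8] 2540 [444.7  38.1] [443.4  37. ] [60.3 15.7] 42.9
or [421.5, 99.4] 124 [470.2  77.5] [470.3  77.4] [4.  8.7] 44.7
or [317.7, 152.5] 2850 [472.1 137.7] [471.8 138.1] [13.8 53.9] 59.8
```

View pics/w2.png

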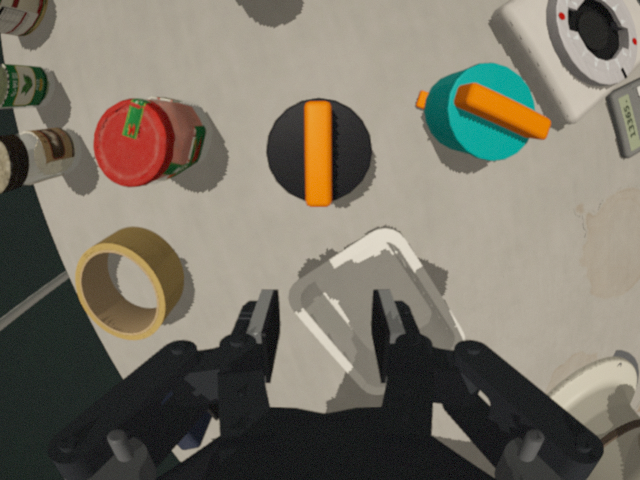

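The cup lid is centred at pixel (319,149), with the bar along the image vertical at (318,152). That puts the cup at (472,138) with the bar at 149.8°. The turquoise look-alike at (485,110) is clear of the fingers. Now I'll grasp the bar.

move_arm(
  fingers=[40,40,40,40,40,14,10,6,6,6],
  travel=[
    [40,-3,5],
    [61,-4,25],
    [61,-4,50],
    [61,-4,68],
    [61,-4,68],
    [61,-4,68],
    [61,-4,68],
    [61,-4,68],
    [61,-4,68],
    [61,-4,68],
  ],
  dr=[
    [0,0,0],
    [0,0,0],
    [0,0,0],
    [0,0,0],
    [0,0,0],
    [0,0,0],
    [0,0,0],
    [0,0,0],
    [0,0,0],
    [0,0,0],
  ],
)

```text
clock: 4.4
position: [472.5, 139.5, 257.5]
ee_rot: [0.966, -0.26, 0.001, -0.001]
contact_force: [-0.3, -0.6, 4.8]
gripper_width: 12.5
grasp_force: 63.1
```

```bash
python3 -c "
from h import *
go([472,138,256],239.8);s=arm.read_state();print(s['gripper_width'],s['grasp_force'],s['contact_force'])"
```

```text
pos [472.5 139.5 257.5] yaw -120.1 tilt [0.11 0.05] travel [0.3 1.6 1.5] dr [-0.0017 -0.0013  0.0017]
12.486701567921227 63.06318640708923 [-0.31292853 -0.61054988  4.75188194]
```

move_arm(
  fingers=[6,6,6,6,6,6,6,6,6,6],
  travel=[
    [0,0,-30],
    [0,0,-75],
    [0,0,-115],
    [5,15,-130],
    [22,45,-130],
    [40,80,-130],
    [58,118,-130],
    [75,155,-130],
    [93,190,-130],
    [109,221,-130],
  ],
  dr=[
    [0,0,0],
    [0,0,0],
    [0,0,0.05],
    [0,0,0.18],
    [0,0,0.32],
    [0,0,0.46],
    [0,0,0.6],
    [0,0,0.74],
    [0,0,0.88],
    [0,0,1.02],
  ],
)

```text
clock: 5.4
position: [454.7, -108.0, 386.0]
ee_rot: [0.714, -0.701, -0.0, 0.0]
contact_force: [1.0, -0.4, -1.7]
gripper_width: 12.7
grasp_force: 62.1
```

```bash
python3 -c "
from h import *
go([455.7,-106.6,340],149.05);s=arm.read_state();print(s['gripper_width'],s['grasp_force'],s['contact_force'],s['joints'])"
```

```text
pos [ 454.7 -108.   386. ] yaw -178.93 tilt [-0.04  0.03] travel [-1.4 -1.1 46. ] dr [9.000e-04 4.000e-04 5.588e-01]
12.727653207782183 62.10505485534668 [ 0.97269345 -0.35949238 -1.71333181] [ 1.15479269e-01  1.30897368e-01 -3.91024934e-01 -8.03149478e-04
 -1.04957924e+00 -9.64858384e-02]
```

move_arm(
  fingers=[6,6,6,6,6,6],
  travel=[
    [-1,-1,12],
    [-1,-1,24],
    [-1,-1,36],
    [-1,-1,50],
    [-1,-1,61],
    [-1,-1,61],
  ],
  dr=[
    [0,0,0.13],
    [0,0,0.26],
    [0,0,0.39],
    [0,0,0.5],
    [0,0,0.559],
    [0,0,0.559],
  ],
)

```text
clock: 6.0
position: [455.6, -105.4, 323.5]
ee_rot: [-0.495, 0.869, 0.001, -0.002]
contact_force: [0.4, -0.9, -3.0]
gripper_width: 12.6
grasp_force: 62.0
```

Run:
```python
from h import *
s=arm.read_state();go([455.7,-106.6,325],149.05,s)
c=arm.camera_model("wrist");im=arm.get_image("wrist")
sc=arm.get_image("scene");tp=arm.get_image("top")
for n,i in(("w3",im),("s3",sc),("t3",tp)):cv2.imwrite(f"pics/{n}.png",i[:,:,::-1])
for c_,a,m in blobs(cv2.bitwise_or(mask(im,(0,130,90),(4,255,255)),mask(im,(174,130,90),(180,255,255))),4): print("red",c_,a,onz("wrist",c_,51.5,c).round(1)[0,:2])
for n,i in(("wrist",im),("scene",sc),("top",tp)):
  for c_,a,m in blobs(mask(i,(5,170,90),(18,255,255)),20): print(n,"or",c_,a,onz(n,c_,72.5,c if n=="wrist" else None).round(1)[0,:2])
a=im
b=cv2.resize(sc[200:340,190:300],None,fx=4,fy=4,interpolation=2)
W=np.zeros((600,800,3),np.uint8);W[:360,:480]=cv2.resize(a,(480,360),interpolation=3)
cv2.imwrite("pics/w3a.png",np.hstack([cv2.resize(a[:,140:500],(450,600),interpolation=2),cv2.resize(sc[190:370,195:300],(350,600),interpolation=2)])[:,:,::-1])
```

```text
pos [ 455.6 -105.4  323.5] yaw 149.37 tilt [-0.28  0.02] travel [ 1.  -0.7 -1.5] dr [ 0.0043 -0.0021  0.0056]
red [217.2, 87.5] 1943 [ 462.7 -228.6]
red [321.7, 176.6] 55 [ 435.2 -141.6]
wrist or [326.5, 202.0] 242 [ 438.9 -129.5]
wrist or [325.4, 312.2] 4687 [478.2 -64.6]
wrist or [421.9, 311.1] 148 [420.9 -29.9]
wrist or [445.1, 392.4] 117 [435.1  53.1]
wrist or [623.6, 407.6] 38 [262.7 241. ]
wrist or [420.7, 425.2] 99 [467.3  77.8]
scene or [56.5, 36.4] 35 [-550.7  631.8]
scene or [268.5, 222.7] 247 [433.8  51.1]
scene or [234.9, 253.4] 127 [402.4 -53.8]
scene or [254.0, 246.9] 26 [432.7 -24.7]
scene or [237.0, 285.3] 28 [ 442.3 -129.7]
top or [199.9, 245.7] 37 [545.9 230. ]
```

View pics/w3a.png

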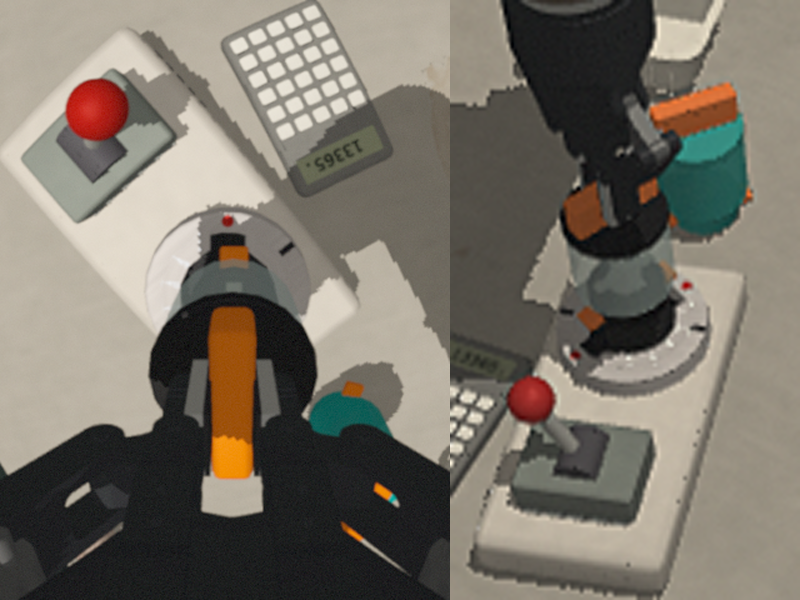

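The wrist half of the picture shows the front lug at (233,255) and the dot at (228,220). The lug is about 2.6 mm sideways of the slot's centreline, mostly from a small tool tilt. I'll correct it and check again.

move_arm(
  fingers=[6,6,6],
  travel=[
    [1,-1.4,1],
    [1,-1.4,1],
    [1,-1.4,1],
  ],
  dr=[
    [0.0043,-0.0021,0.0056],
    [0.0043,-0.0021,0.0056],
    [0.0043,-0.0021,0.0056],
  ],
)

```text
clock: 6.45
position: [457.3, -107.1, 324.7]
ee_rot: [-0.493, 0.87, -0.001, 0.002]
contact_force: [-0.3, 0.3, -1.1]
gripper_width: 12.7
grasp_force: 62.1
```

```bash
cat > m.py <<'E'
from h import *
s=arm.read_state();go([456.3,-107,s["position"][2]],149.05,s)
c=arm.camera_model("wrist");im=arm.get_image("wrist");z=s["position"][2]-257.5
r=cv2.bitwise_or(mask(im,(0,130,90),(4,255,255)),mask(im,(174,130,90),(180,255,255)))
D=[onz("wrist",b[0],51.5,c)[0,:2] for b in blobs(r,15) if b[1]<150 and abs(b[0][0]-320)<40]
L=[onz("wrist",b[0],z+6,c)[0,:2] for b in blobs(mask(im,(5,170,90),(18,255,255)),20) if 100<b[1]<500 and abs(b[0][0]-325)<20]
C=np.array([455.7,-106.6]);u=np.array([-.514,-.858]);n=np.array([.858,-.514])
print("dot",D,[((d-C)@u,(d-C)@n) for d in D]);print("lug",L,[((d-C)@u,(d-C)@n) for d in L]);print("u,n",s["contact_force"].round(1),s["grasp_force"],"under",z)
E
python3 m.py
```

```text
pos [ 457.3 -107.1  324.7] yaw 149.09 tilt [ 0.31 -0.02] travel [ 0.4  0.9 -0. ] dr [-0.0048  0.0025  0.0007]
dot [array([ 435.10689457, -141.61385367])] [(np.float64(40.626742635621845), np.float64(0.32823632604897884))]
lug [array([ 442.88255647, -131.12240896])] [(np.float64(27.628392858287064), np.float64(1.6071516596364792))]
u,n [-0.3  0.3 -1.1] 62.05968260765076 under 67.16152230799344
```

```bash
python3 m.py; python3 m.py
```

```text
pos [ 457.3 -107.1  324.6] yaw 149.09 tilt [ 0.3  -0.02] travel [ 0.4  0.9 -0. ] dr [-0.0047  0.0025  0.0007]
dot [array([ 435.14482821, -141.588687  ])] [(np.float64(40.58565174494479), np.float64(0.3478477174536006))]
lug [array([ 442.88799973, -131.14648686])] [(np.float64(27.64625386584926), np.float64(1.624198010029906))]
u,n [ 0.2  0.5 -2.1] 62.06007957458496 under 67.11676348644397
pos [ 457.3 -107.1  324.6] yaw 149.09 tilt [ 0.3  -0.02] travel [ 0.4  0.9 -0. ] dr [-0.0046  0.0024  0.0007]
dot [array([ 435.01272532, -141.61291403])] [(np.float64(40.674339425115235), np.float64(0.24695613157491392))]
lug [array([ 442.80086233, -131.10856524])] [(np.float64(27.65850573978084), np.float64(1.5299424142068607))]
u,n [ 0.4 -0.3 -2.5] 62.06041932106018 under 67.06330398850014
```

move_arm(
  fingers=[6,6,6,6],
  travel=[
    [0,0.3,0],
    [0,0.3,2],
    [0,0.3,6],
    [0,0.3,10],
  ],
  dr=[
    [-0.0046,0.0024,0],
    [-0.0046,0.0024,0],
    [-0.0046,0.0024,0],
    [-0.0046,0.0024,0],
  ],
)

```text
clock: 7.0
position: [457.0, -106.9, 313.9]
ee_rot: [-0.493, 0.87, 0.0, -0.0]
contact_force: [0.8, -1.1, -1.7]
gripper_width: 12.6
grasp_force: 62.1
```

```bash
python3 m.py; python3 m.py
```

```text
pos [ 457.  -106.9  313.9] yaw 149.08 tilt [-0.04 -0.  ] travel [0.4 0.5 0. ] dr [ 0.0005 -0.0004  0.0006]
dot [array([ 434.92919584, -141.66237177])] [(np.float64(40.7597083145016), np.float64(0.2007091229183295))]
lug [array([ 441.09366013, -130.83977405])] [(np.float64(28.305384829956445), np.float64(-0.07299574977872542))]
u,n [ 0.8 -1.1 -1.7] 62.061617374420166 under 56.44933685459614
pos [ 456.7 -106.9  313.2] yaw 149.07 tilt [-0.13  0.  ] travel [0.3 0.3 0. ] dr [ 0.0019 -0.0011  0.0003]
dot [array([ 434.74684068, -141.63081889])] [(np.float64(40.82636649815007), np.float64(0.028030207936978323))]
lug [array([ 440.47026437, -130.83942123])] [(np.float64(28.625507527895845), np.float64(-0.6080506537572842))]
u,n [-0.8 -0.1 -2. ] 62.060558795928955 under 55.70339405063726
```

Aligned to within about 0.6 mm. Now the descent.

move_arm(
  fingers=[6,6,6,6,6,6],
  travel=[
    [0.3,-0.4,3],
    [0.3,-0.4,6],
    [0.3,-0.4,9],
    [0.3,-0.4,12],
    [0.3,-0.4,12],
    [0.3,-0.4,12],
  ],
  dr=[
    [0.0015,-0.001,0],
    [0.0015,-0.001,0],
    [0.0015,-0.001,0],
    [0.0015,-0.001,0],
    [0.0015,-0.001,0],
    [0.0015,-0.001,0],
  ],
)

```text
clock: 7.7
position: [457.3, -107.4, 302.3]
ee_rot: [-0.493, 0.87, -0.0, 0.001]
contact_force: [-1.1, -0.1, -2.2]
gripper_width: 12.4
grasp_force: 62.1
```

```bash
python3 m.py
```

```text
pos [ 457.3 -107.4  302.3] yaw 149.09 tilt [ 0.07 -0.  ] travel [ 0.2  1.  -0. ] dr [-0.0011  0.0006  0.0006]
dot [array([ 434.9451088 , -141.57723863])] [(np.float64(40.67848481977914), np.float64(0.17060400390141822))]
lug [array([ 441.84159406, -131.33146179])] [(np.float64(28.342814874525345), np.float64(0.8214590623486357))]
u,n [-1.1 -0.1 -2.2] 62.07315444946289 under 44.79167297232465
```

move_arm(
  fingers=[6,6,6,6,6],
  travel=[
    [0,0.4,2.5],
    [0,0.4,5],
    [0,0.4,7],
    [0,0.4,8.5],
    [0,0.4,8.5],
  ],
  dr=[
    [0,0,0],
    [0,0,0],
    [0,0,0],
    [0,0,0],
    [0,0,0],
  ],
)

```text
clock: 8.25
position: [457.2, -107.1, 294.6]
ee_rot: [-0.493, 0.87, -0.001, 0.001]
contact_force: [-2.0, 1.2, 6.2]
gripper_width: 12.9
grasp_force: 63.3
```

```bash
python3 m.py
```

```text
pos [ 457.2 -107.1  294.6] yaw 149.11 tilt [ 0.14 -0.02] travel [ 0.3  0.8 -0. ] dr [-0.0022  0.001   0.0011]
dot [array([ 434.97055786, -141.53710855])] [(np.float64(40.63097239095074), np.float64(0.1718124406608671))]
lug [array([ 441.88559625, -131.05676702])] [(np.float64(28.084509629531823), np.float64(0.7180198262111629))]
u,n [-2.   1.2  6.2] 63.2655143737793 under 37.0831812261639
```

Spring force is about 8.4 N and the underside is 1.1 mm above the floor. I'll press slightly further and turn clockwise.

move_arm(
  fingers=[6,6,6,6,6,6,6,6,6,6],
  travel=[
    [0,0.3,0.8],
    [0,0.3,0.8],
    [0,0.3,0.8],
    [0,0.3,0.8],
    [0,0.3,0.8],
    [0,0.3,0.8],
    [0,0.3,0.8],
    [0,0.3,0.8],
    [0,0.3,0.8],
    [0,0.3,0.8],
  ],
  dr=[
    [0,0,0.05],
    [0,0,0.15],
    [0,0,0.25],
    [0,0,0.35],
    [0,0,0.45],
    [0,0,0.55],
    [0,0,0.64],
    [0,0,0.72],
    [0,0,0.8],
    [0,0,0.84],
  ],
)

```text
clock: 9.3
position: [457.6, -107.1, 294.5]
ee_rot: [-0.095, 0.995, -0.001, 0.002]
contact_force: [-0.3, -0.5, 5.9]
gripper_width: 12.6
grasp_force: 63.2
```

```bash
python3 -c "
from h import *
go([456.3,-107,293.5],99.05);s=arm.read_state();print(s['contact_force'],s['wrist_torque'],s['grasp_force'],s['clock'])"
```

```text
pos [ 457.6 -107.1  294.5] yaw 100.91 tilt [ 0.29 -0.06] travel [1.3 0.4 1. ] dr [-0.0019  0.0047  0.0324]
[-0.31067989 -0.53128754  5.93890802] [-0.24375482  0.12424225  0.02868411] 63.24363112449646 9.3
```

move_arm(
  fingers=[6,6,6,6,6],
  travel=[
    [0.5,0.2,0.6],
    [0.5,0.2,0.6],
    [0.5,0.2,0.6],
    [0.5,0.2,0.6],
    [0.5,0.2,0.6],
  ],
  dr=[
    [-0.001,0.002,0.02],
    [-0.001,0.002,0.04],
    [-0.001,0.002,0.06],
    [-0.001,0.002,0.06],
    [-0.001,0.002,0.06],
  ],
)

```text
clock: 9.8
position: [457.6, -106.9, 294.2]
ee_rot: [-0.067, 0.998, -0.0, 0.002]
contact_force: [-0.0, -0.1, 7.2]
gripper_width: 12.7
grasp_force: 63.3
```

Run:
```python
from h import *
s=arm.read_state();go([456.3,-107,293.5],99.05,s);print(s['contact_force'],s['wrist_torque'],s['grasp_force'],s['clock'])
c=arm.camera_model("wrist");im=arm.get_image("wrist");sc=arm.get_image("scene")
cv2.imwrite("pics/w4.png",np.hstack([cv2.resize(im[60:360,190:460],(450,500),interpolation=2),cv2.resize(sc[190:370,195:320],(347,500),interpolation=2)])[:,:,::-1])
for c_,a,m in blobs(mask(im,(5,170,90),(18,255,255)),20): print("or",c_,a)
```

```text
pos [ 457.6 -106.9  294.2] yaw 97.66 tilt [ 0.27 -0.03] travel [1.3 0.1 0.7] dr [-0.0012  0.0045 -0.0242]
[-0.00984231 -0.13601976  7.18905092] [-0.19151326 -0.05815874  0.18979162] 63.3125638961792 9.8
or [489.2, 204.5] 210
or [561.9, 273.9] 2509
or [325.3, 312.2] 4709
```

View pics/w4.png

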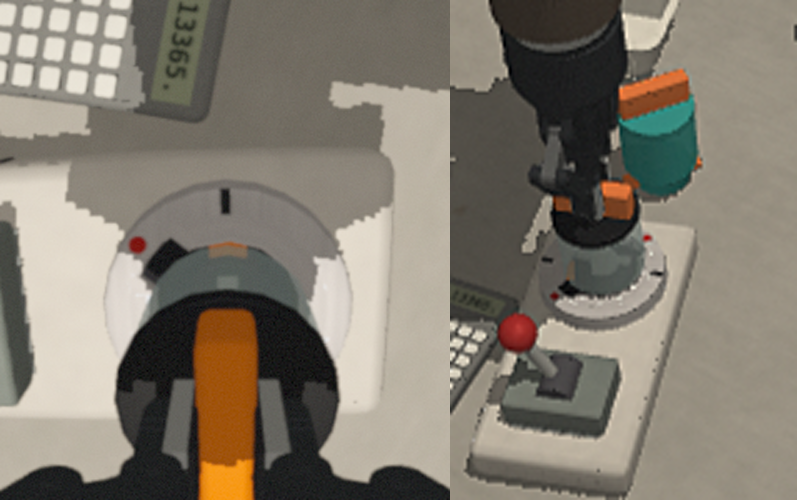

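The view shows the bar at the black line (225,200), the slot at (165,260) now empty, and torque building at the stop. I'll add a small extra turn, ease off the spring, then release and rise.

move_arm(
  fingers=[6,6,6,6,6],
  travel=[
    [0,0,0.3],
    [0,0,0.3],
    [0,0,0.3],
    [0,0,-1],
    [0,0,-1.5],
  ],
  dr=[
    [0,0,0.03],
    [0,0,0.04],
    [0,0,0.04],
    [0,0,0.04],
    [0,0,0.02],
  ],
)

```text
clock: 10.4
position: [457.3, -106.8, 294.4]
ee_rot: [-0.057, 0.998, -0.0, 0.002]
contact_force: [4.7, -1.8, -2.7]
gripper_width: 12.8
grasp_force: 62.5
```

```bash
python3 -c "
from h import *
s=arm.read_state();go([456.3,-107,293.5],99.05);print(s['contact_force'],s['wrist_torque'],s['grasp_force'],s['clock'])"
```

```text
pos [ 457.3 -106.8  294.4] yaw 96.58 tilt [0.2 0. ] travel [ 1.  -0.1  0.9] dr [-0.0004  0.0035 -0.043 ]
[ 4.69721788 -1.77981998 -2.70217557] [-0.65202444 -1.2990591   0.6564574 ] 62.45042681694031 10.4
```

move_arm(
  fingers=[12,20,35,40,40,40,40,40,40],
  travel=[
    [0,0,-1.5],
    [0,0,-1.5],
    [0,0,-1.5],
    [0,0,-1.5],
    [0,0,-12],
    [0,0,-35],
    [0,0,-65],
    [0,0,-90],
    [0,0,-90],
  ],
  dr=[
    [0,0,0],
    [0,0,0],
    [0,0,0],
    [0,0,0],
    [0,0,0],
    [0,0,0],
    [0,0,0],
    [0,0,0],
    [0,0,0],
  ],
)

```text
clock: 11.3
position: [456.8, -107.1, 388.5]
ee_rot: [-0.056, 0.998, 0.0, 0.004]
contact_force: [0.0, -0.4, 0.6]
gripper_width: 39.9
grasp_force: 0.0
```

Run:
```python
from h import *
s=arm.read_state();go([456.3,-107,380],99.05,s);print(s['joints'])
c=arm.camera_model("wrist");im=arm.get_image("wrist")
cv2.imwrite("pics/w5.png",im[:,:,::-1])
for c_,a,m in blobs(mask(im,(5,170,90),(18,255,255)),60):
    ys,xs=np.nonzero(m);p=onz("wrist",np.c_[xs,ys],142.5,c);r=cv2.minAreaRect(p[:,:2].astype(np.float32))
    print("or",c_,a,np.round(r[0],1),np.round(r[1],1),round(r[2],1))
t=arm.get_image("top");sc=arm.get_image("scene")
f=lambda im:[b[0] for b in blobs(cv2.bitwise_or(mask(im,(0,150,90),(4,255,255)),mask(im,(174,150,90),(180,255,255))),60)]
print("top",f(t),"scene",f(sc))
```

```text
pos [ 456.8 -107.1  388.5] yaw 96.38 tilt [0.45 0.03] travel [0.6 0.1 8.5] dr [-0.0005  0.0079 -0.0466]
[ 1.17383980e-01  1.29935577e-01 -3.85814531e-01  4.58437130e-04
 -1.04710213e+00 -1.57703828e+00]
or [450.0, 177.7] 95 [404.5 -37. ] [4.7 8.1] 48.3
or [499.4, 223.6] 1313 [430.    4.9] [53.1 13.8] 43.3
or [326.5, 241.2] 1990 [ 454.6 -106.5] [58.2 14. ] 7.8
top [[188.2, 246.1]] scene [[166.4, 76.7], [340.0, 176.7], [218.9, 309.0]]
```

View pics/w5.png

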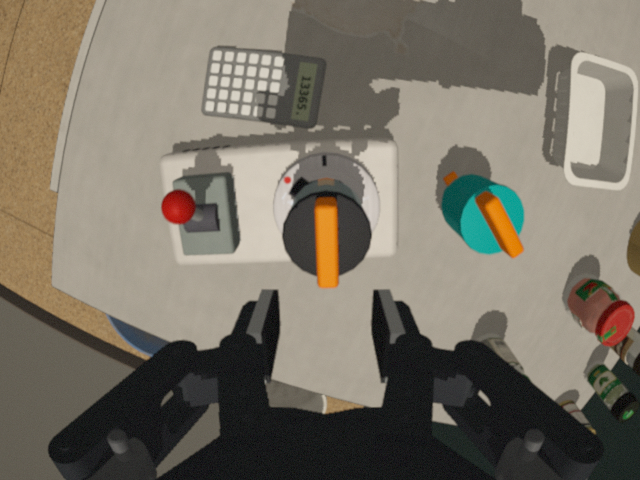

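The cup is locked. The bar sits at 7.8° with the grinder at 9.05°, it points at the black line (324,160), and the cup stands upright in the ring with the fingers clear. The lever ball is still on its off side at (179,207). I'll close the fingers and go down on the lever's −x side.

move_arm(
  fingers=[30,10,0,0,0,0,0,0,0],
  travel=[
    [25,-40,0],
    [50,-80,0],
    [68,-110,0],
    [68,-110,0],
    [68,-110,30],
    [68,-110,60],
    [68,-110,90],
    [68,-110,115],
    [68,-110,125],
  ],
  dr=[
    [0,0.007,-0.047],
    [0,0.007,-0.047],
    [0,0.007,-0.047],
    [0,0.007,-0.047],
    [0,0.007,-0.047],
    [0,0.007,-0.047],
    [0,0.007,-0.047],
    [0,0.007,-0.047],
    [0,0.007,-0.047],
  ],
)

```text
clock: 12.35
position: [399.7, -223.2, 256.0]
ee_rot: [-0.079, 0.997, 0.001, -0.007]
contact_force: [0.5, -0.5, 0.2]
gripper_width: -0.1
grasp_force: 0.0
```

```bash
cat > l.py <<'E'
from h import *
s=arm.read_state();p=np.array([472.5,-212.3]);print("local x",(s["position"][:2]-p)@[.9875,.157],"y",(s["position"][:2]-p)@[-.157,.9875],"F",s["contact_force"].round(1),s["clock"])
go([472.5+3*.9875,-212.3+3*.157,263],99.05,s)
E
python3 l.py
```

```text
local x -73.57515487024585 y 0.6969807731342131 F [ 0.5 -0.5  0.2] 12.35
pos [ 399.7 -223.2  256. ] yaw 99.05 tilt [-0.82  0.07] travel [-76.5  -0.7  -8.1] dr [ 0.0035 -0.0139  0.0001]
```

move_arm(
  fingers=[0,0,0,0,0,0,0,0,0,0],
  travel=[
    [-8,0,-5],
    [-16,0,-5],
    [-23,0,-5],
    [-30,0,-5],
    [-37,0,-5],
    [-44,0,-5],
    [-50,0,-5],
    [-56,0,-5],
    [-62,0,-5],
    [-66,0,-5],
  ],
  dr=[
    [0,-0.007,0],
    [0,-0.007,0],
    [0,-0.007,0],
    [0,-0.007,0],
    [0,-0.007,0],
    [0,-0.007,0],
    [0,-0.007,0],
    [0,-0.007,0],
    [0,-0.007,0],
    [0,-0.007,0],
  ],
)

```text
clock: 13.35
position: [466.6, -213.2, 263.3]
ee_rot: [-0.079, 0.997, 0.0, -0.0]
contact_force: [-1.5, -0.2, -0.2]
gripper_width: -0.2
grasp_force: 0.6
```

```bash
python3 l.py
```

```text
local x -5.9777935789105285 y 0.011313615011928095 F [-1.5 -0.2 -0.2] 13.35
pos [ 466.6 -213.2  263.3] yaw 99.07 tilt [-0.03  0.05] travel [-9.  -0.   0.3] dr [ 0.0009 -0.0004  0.0004]
```

Contact force is about 1.5 N. I'll continue toward the end stop in small steps.

move_arm(
  fingers=[0,0,0,0,0],
  travel=[
    [-3,0,0],
    [-6,0,0],
    [-8,0,0],
    [-10,0,0],
    [-10,0,0],
  ],
  dr=[
    [0,0,0],
    [0,0,0],
    [0,0,0],
    [0,0,0],
    [0,0,0],
  ],
)

```text
clock: 13.85
position: [475.8, -211.7, 263.2]
ee_rot: [-0.079, 0.997, 0.001, -0.001]
contact_force: [-2.1, 0.5, -0.9]
gripper_width: -0.2
grasp_force: 0.6
```

```bash
python3 l.py
```

```text
local x 3.346799114419471 y 0.07829297581211361 F [-2.1  0.5 -0.9] 13.85
pos [ 475.8 -211.7  263.2] yaw 99.06 tilt [-0.08  0.06] travel [ 0.3 -0.1  0.2] dr [ 0.0012 -0.0012  0.0002]
```

move_arm(
  fingers=[0,0,0,0],
  travel=[
    [-1.5,0,0],
    [-3,0,0],
    [-4,0,0],
    [-4,0,0],
  ],
  dr=[
    [0,0,0],
    [0,0,0],
    [0,0,0],
    [0,0,0],
  ],
)

```text
clock: 14.25
position: [477.4, -211.6, 263.1]
ee_rot: [-0.079, 0.997, 0.001, -0.004]
contact_force: [-8.5, -1.5, 4.1]
gripper_width: 0.3
grasp_force: 4.6
```

```bash
python3 l.py
```

```text
local x 4.943775292391074 y -0.04912963688894957 F [-8.5 -1.5  4.1] 14.25
pos [ 477.4 -211.6  263.1] yaw 99.02 tilt [-0.52  0.07] travel [1.9 0.  0.1] dr [ 0.0026 -0.0087 -0.0006]
```

The force is rising and the finger has stalled, so this is the end stop. I'll nudge once more, back off, and rise clear.

move_arm(
  fingers=[0,0,0,0,0,0,0,0,0,0],
  travel=[
    [-1.5,0,0],
    [-2,0,0],
    [-2,0,0],
    [10,0,0],
    [40,0,0],
    [65,0,-10],
    [75,0,-50],
    [75,0,-90],
    [75,0,-130],
    [75,0,-130],
  ],
  dr=[
    [0,0,0],
    [0,0,0],
    [0,0,0],
    [0,0,0],
    [0,0,0],
    [0,0,0],
    [0,0,0],
    [0,0,0],
    [0,0,0],
    [0,0,0],
  ],
)

```text
clock: 15.25
position: [407.4, -223.6, 400.2]
ee_rot: [-0.08, 0.997, -0.003, 0.008]
contact_force: [1.3, -0.3, -0.1]
gripper_width: 0.1
grasp_force: 0.0
```

Run:
```python
from h import *
s=arm.read_state();print(s["position"].round(),s["contact_force"].round(1))
cw=arm.camera_model("wrist");w=arm.get_image("wrist");sc=arm.get_image("scene")
red=lambda im:cv2.bitwise_or(mask(im,(0,150,90),(4,255,255)),mask(im,(174,150,90),(180,255,255)))
p=np.array([472.5,-212.3])
S=[b for b in blobs(red(sc),60)];V=[b for b in blobs(red(w),200)]
for a in S:
  if a[0][1]>250:
    for v in V:
      q=tri(rays("scene",a[0]),rays("wrist",v[0],cw));lx=(q[:2]-p)@[.9875,.157];print("ball",a[0],v[0],q.round(1),"lx",lx.round(1),"q",.5+np.arctan2(lx,q[2]-58))
cv2.imwrite("pics/w6.png",np.hstack([cv2.resize(w,(450,338)),cv2.resize(sc[130:370,190:440],(350,338))])[:,:,::-1])
```

```text
[ 407. -224.  400.] [ 1.3 -0.3 -0.1]
```

View pics/w6.png

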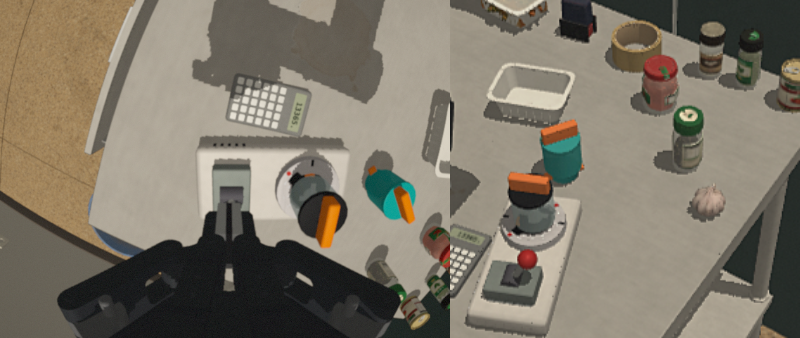

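Run:
```python
from h import *
p=np.array([472.5,-212.3,58]);ny=np.array([-.157,.9875,0])
for f in("scene0","now"):
    im=arm.get_image("scene") if f=="now" else cv2.imread(f"pics/{f}.png")[:,:,::-1].copy()
    r=cv2.bitwise_or(mask(im,(0,150,60),(5,255,255)),mask(im,(172,150,60),(180,255,255)))
    for c,a,m in blobs(r,20):
        if c[1]>295:
            o,d=rays("scene",c);q=o+d[0]*((p-o)@ny/(d[0]@ny))-p;lx=q@[.9875,.157,0]
            print(f,c,a,"lx",lx,"z",q[2],"q",.5+np.arctan2(lx,q[2]),"len",np.hypot(lx,q[2]))
```

```text
scene0 [218.7, 309.4] 150 lx -22.373697524123845 z 49.16907984927343 q 0.07296609967799744 len 54.020188394018135
now [244.6, 313.5] 142 lx 26.056919518003916 z 47.221375250017104 q 1.004226791216962 len 53.933489922965876
```

The lever measures 1.00 rad, fully on. The cup is locked, the bystanders haven't moved, and the arm is clear.

```bash
python3 -c "
from bench import arm
print(arm.job_done())"
```

```text
the job is handed in; nothing more can be done
None
```

The job is handed in after about 15 s on the robot clock: the cup is locked in the socket with its bar at the black lines, the switch was then thrown fully over to on (measured 1.00 rad), and the jars and garlic were not touched.

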